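Close the findings tubes and hold up their rack

TASK

Press all four flip caps fully shut on the tubes in the wooden carrying rack; only then lift the rack off its riser, a good 10 cm up, and finish while holding it there in the gripper, level and still with the caps shut. Never let the rack tip, and leave the other things on the bench where they are.

Things in the scene. Friction and masses are not known exactly. Their poses are not given: they have to be found in the camera images.
- rack: Wooden carrying rack, 80 mm (its x) by 280 mm (its y), loose on the riser, 0.4 to 0.85 kg, balanced about its middle. Origin: centre of its underside, z up. Four clear upright tubes (28 mm across, rims 78 mm above the underside) are fixed in it in a row at x=0, y = -105, -58, +58, +105 mm, with caps 0, 1, 2, 3 in that order.
- rack_grip (a point): Point in the rack's handle, on the rack's axis, 120 mm above its underside. The handle is an upright wooden board, 14 mm thick in the rack's x, 50 mm wide in its y, from 89 to 135 mm above the underside (below it a stem 12 by 30 mm). Nothing stands beside it in x; the nearest tubes begin 44 mm from its axis in y.
- riser: Flat wooden board fixed to the bench, 170 (x) by 360 (y) by 20 mm high, under the rack. Origin: centre of its underside, on the bench; z up. The rack stands about 10 mm to its +x side, nearly parallel to it.
- cap0 (a joint): Flip cap of the tube at y=-105 mm: white disc, 31 mm across, 6 mm thick; shut, its top is 84 mm above the rack's underside. Hinge along the rack's y at x=+18, z=78 mm; reaches 43 mm from it, to the rack's -x when shut. Value in rad: 0 shut, pi/2 straight up, up to 2.1 leaning out to +x. No spring or latch: light friction (0.012 Nm) keeps it where it is left.
- cap0_tab (a point): End of cap 0's small thumb tab (14 mm wide), 43 mm from its hinge; 82 mm above the rack's underside when shut.
- cap1 (a joint): Flip cap of the tube at y=-58 mm: white disc, 31 mm across, 6 mm thick; shut, its top is 84 mm above the rack's underside. Hinge along the rack's y at x=+18, z=78 mm; reaches 43 mm from it, to the rack's -x when shut. Value in rad: 0 shut, pi/2 straight up, up to 2.1 leaning out to +x. No spring or latch: light friction (0.012 Nm) keeps it where it is left.
- cap1_tab (a point): End of cap 1's small thumb tab (14 mm wide), 43 mm from its hinge; 82 mm above the rack's underside when shut.
- cap2 (a joint): Flip cap of the tube at y=+58 mm: white disc, 31 mm across, 6 mm thick; shut, its top is 84 mm above the rack's underside. Hinge along the rack's y at x=+18, z=78 mm; reaches 43 mm from it, to the rack's -x when shut. Value in rad: 0 shut, pi/2 straight up, up to 2.1 leaning out to +x. No spring or latch: light friction (0.012 Nm) keeps it where it is left.
- cap2_tab (a point): End of cap 2's small thumb tab (14 mm wide), 43 mm from its hinge; 82 mm above the rack's underside when shut.
- cap3 (a joint): Flip cap of the tube at y=+105 mm: white disc, 31 mm across, 6 mm thick; shut, its top is 84 mm above the rack's underside. Hinge along the rack's y at x=+18, z=78 mm; reaches 43 mm from it, to the rack's -x when shut. Value in rad: 0 shut, pi/2 straight up, up to 2.1 leaning out to +x. No spring or latch: light friction (0.012 Nm) keeps it where it is left.
- cap3_tab (a point): End of cap 3's small thumb tab (14 mm wide), 43 mm from its hinge; 82 mm above the rack's underside when shut.
- tweezers: Bystander. Steel tweezers, 150 mm long along y, 6 mm high, lying on the riser's front edge. Origin: centre of the underside.
- file: Bystander. Flat hand file, 245 mm long along y, wooden handle, 21 mm high, lying on the bench. Origin: centre of the underside.
- mallet: Bystander. Rawhide mallet standing on its head's face (56 mm across, 70 mm high), handle out along its y, 210 mm; origin under the head.
- block: Bystander. Steel bench block, 90 by 90 by 22 mm. Origin: centre of the underside.
- jar: Bystander. Amber glass jar, 52 mm across, 60 mm high. Origin: centre of the underside.
- dish: Bystander. Small white dish, 80 mm across, 25 mm high. Origin: centre of the underside.
- mandrel: Bystander. Tapered steel ring mandrel, 270 mm along x, on two wooden blocks, 53 mm high. Origin: centre of the underside.

How it is judged:
By the outcome, as a careful person would: the job done as asked, in the order asked, and still so for the second after the job is handed in, while the arm keeps its last pose, push and grip.
It also fails if it takes over 58 s, if anything falls off the work surface, if the arm or the gripper's body presses on something with over 40 N, if the wrist force passes 120 N, or if a joint passes its speed limit or range.

ROBOT

A 6-joint arm with a two-finger parallel gripper is mounted at the origin on the work surface. World frame = base frame: x ahead of the robot, y to its left, z up, the work surface at z = 0. Lengths are in m, angles in rad, forces in N, time in s.
With the tool pointing down it reaches from about 0.2 to 0.875 m from the base axis. Payload 3.4 kg.
Tool frame: the origin (TCP) lies at the very end of the fingers, on their centre line; the grasp point (between the pads) lies behind it (r.grip_point_offset is the z of the grasp point in the tool frame, in m); z points along the fingers, y is the line along which they close (so a half turn about z gives the same grasp; the last joint's range is limited). The gripper opens to 94 mm and grips with 3 to 60 N. Pads are 16 mm wide; open, the fingers measure 119 mm over their backs; the gripper's body (75 mm by 177 mm) begins 78 mm behind the grasp point.
Start: joints at [1.022, 0.276, 1.505, -0, 1.361, -0.121], TCP at [0.239, 0.523, 0.205] pointing down, gripper open.
Joint ranges: [-2.89, 2.89], [-0.75, 2.08], [0.22, 2.7], [-1.18, 4.32], [0.11, 2.71], [-2.7, 2.7]. Speed limits (rad/s): [2.57, 2.57, 3.14, 3.14, 3.14, 3.14].

INTERFACE

Orientations are given as a unit quaternion [w, x, y, z].
In Python, from plant import r gives the robot as it stands. The module is installed in compiled form; this text tells all that it offers.
- The arm moves only by the shell command python3 -m crank 'ROWS' [FORCE]. ROWS is JSON, one flat list of numbers, 7 for each row, row after row: the shift along the tool's x, y, z in m, then the turn, a rotation vector about the tool's x, y, z in degrees, then the finger opening in m, from 0 to 0.094. A call has 1 to 12 rows; each row shifts and turns the commanded pose from where the row before left it, along the tool's axes as they then stand; what a row does not reach is not made up. A row lasts 1/10 s, in which the tool goes at most 50 mm and 8.59 degrees, less where a joint would pass 70% of its speed; a pose out of reach is approached as far as the arm can. A call is refused whole if a number of a shift passes 0.05 or a number of a turn 8.59, either way. A call with a gripper value outside its range is refused whole. The fingers move at their own pace and stop on an object; FORCE is the grip in N (left out, the last holds). Time passes only in rows, so rows that do not move let the fingers close. It gives the time, the measured TCP pose, the force, the opening and the grip force at its end, in the units of the state.
- r.state(): the state, without advancing time (a new reading comes with each control period).
- r.capture(name): name is "scene" or "top" or "wrist"; returns a dict with "img" (420x560x3 uint8, blue, green, red), "fovy" (degrees; the focal length in pixels is half the picture's height over the tangent of half this angle, whatever the lens; pixels are square), "cx", "cy" (the principal point, pixels), "extrinsics" (4x4, takes a point from world to camera coordinates); the wrist camera has in their place "mount" (4x4, takes a point from camera to tool coordinates, whose origin is the TCP and whose axes are the flange's). Camera axes: x right, y up, looking along -z (the intrinsics and any distortion apply to the point x, -y, -z); pixel columns grow to the right and rows downward; lengths in m; the calibration is good to about 2 mm. A picture is of the moment at which its call begins: read the wrist's pose just before it. There is no depth.
- r.finish_job(): hands the job in; it is judged then, once.
The state is a dict: "time_s": time; "qpos": joint angles; "joint_velocities": joint speeds; "joint_efforts": joint torques, N m; "tool_pos": TCP position; "orientation": TCP orientation; "wrist_force": force on the tool from outside, world axes, zero at the start; "moment": the same for the moment, N m; "gripper_width": finger opening in m; "gripper_force": force on a finger pad.
Only numpy, scipy, OpenCV 4.12 (cv2) and the standard library are available. Lean on these libraries where they do the work, as an engineer would, in place of code of your own. Each camera call takes 0.05 s, during which the arm holds its last target. There are 200 camera calls.

## Working session

There is one attempt and no reset: what is moved stays moved. The work goes in short steps, Python scripts to look and compute and a shell command to move; the robot and the scene stay as the last step left them, time stands still between calls to the robot, and variables do not carry over. Pictures are saved under pics/ and viewed, at most 10 in all, crops included, and the job is handed in when it is done.

```bash
mkdir -p pics
python3 - <<'E'
from plant import r
import cv2,numpy as np
np.set_printoptions(precision=4,suppress=True)
s=r.state(); print({k:np.round(s[k],4) for k in s}, r.grip_point_offset)
for n in("scene","top","wrist"):
    c=r.capture(n); cv2.imwrite(f"pics/{n}0.png",c["img"]); print(n,{k:c[k] for k in c if k!="img"})
a=cv2.imread("pics/top0.png");cv2.imwrite("pics/top0b.png",cv2.resize(a,(800,600),interpolation=cv2.INTER_CUBIC))
a=cv2.imread("pics/scene0.png");cv2.imwrite("pics/scene0b.png",cv2.resize(a,(800,600),interpolation=cv2.INTER_CUBIC))
E
```

```text
{'time_s': np.float64(0.0), 'qpos': array([ 1.022 ,  0.2766,  1.5061, -0.    ,  1.3607, -0.121 ]), 'joint_velocities': array([-0.0004,  0.001 ,  0.0002,  0.0007, -0.0001, -0.0015]), 'joint_efforts': array([ -0.0023, -40.4599, -23.7221,   0.07  ,   0.0346,  -0.0001]), 'tool_pos': array([0.2383, 0.5227, 0.2046]), 'orientation': array([-0.0003,  0.2122,  0.9772, -0.0008]), 'wrist_force': array([-0.5649,  0.4023, -0.0994]), 'moment': array([ 0.0504, -0.0626, -0.0034]), 'gripper_force': np.float64(0.0), 'gripper_width': np.float64(0.0936)} -0.0188
scene {'fovy': 49.398989031983, 'cx': 279.09283244603154, 'cy': 210.9689306949344, 'extrinsics': array([[ 0.6499,  0.7598,  0.0184, -0.357 ],
       [-0.5184,  0.4255,  0.7418,  0.2438],
       [ 0.5557, -0.4916,  0.6704, -1.8462],
       [ 0.    ,  0.    ,  0.    ,  1.    ]])}
top {'fovy': 54.656606049613124, 'cx': 270.61347118357776, 'cy': 210.08645089317793, 'extrinsics': array([[ 0.0239, -0.9996, -0.0171, -0.0559],
       [ 0.989 ,  0.0212,  0.1463, -0.5841],
       [-0.1459, -0.0204,  0.9891, -1.0411],
       [ 0.    ,  0.    ,  0.    ,  1.    ]])}
wrist {'fovy': 67.2625443214339, 'cx': 280.92951963543834, 'cy': 205.35408982861864, 'mount': array([[ 0.0004,  0.9699,  0.2435,  0.0708],
       [ 1.    , -0.0004, -0.0001, -0.0007],
       [ 0.    ,  0.2435, -0.9699, -0.1788],
       [ 0.    ,  0.    ,  0.    ,  1.    ]])}
```

View pics/top0b.png

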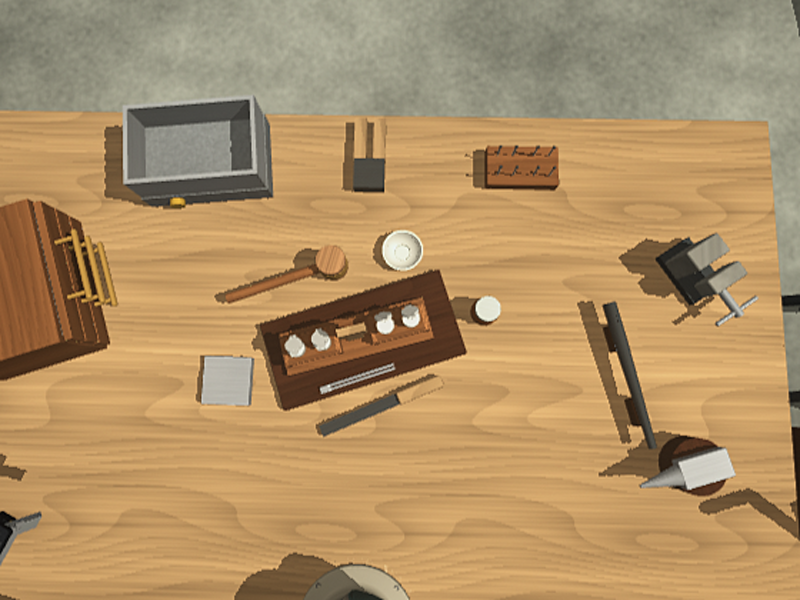

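View pics/scene0b.png

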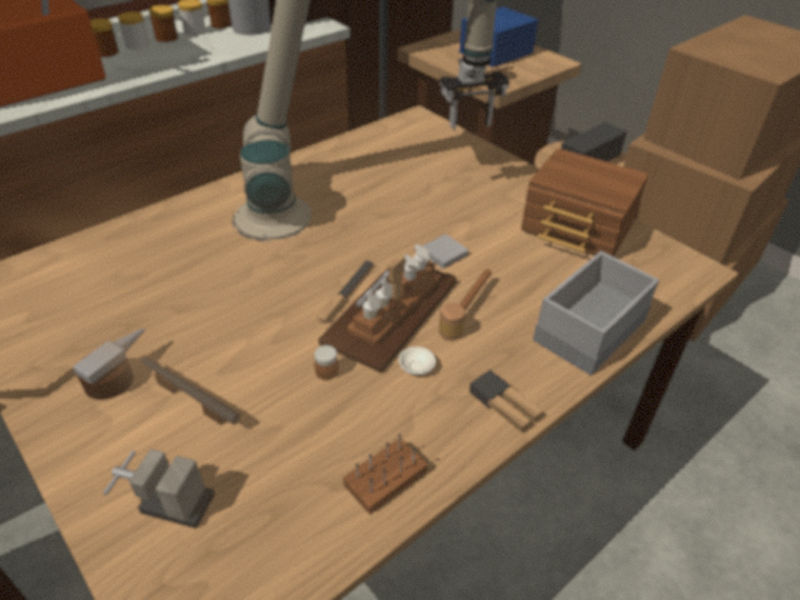

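The top view shows the riser's corners at (438,270), (466,353), (285,408) and (258,325) in 800-px coordinates. The rack handle is near (353,330), the four white caps are near (410,315), (384,322), (320,339) and (293,345), and all of them look open to some degree. The scene view confirms several caps are standing up.

```bash
cat > h.py <<'E'
import numpy as np,cv2
from plant import r
from scipy.spatial.transform import Rotation as R
np.set_printoptions(precision=4,suppress=True)
def Rq(q): return R.from_quat([q[1],q[2],q[3],q[0]])
def cam(c,s=None):
    if "extrinsics" in c: E=np.array(c["extrinsics"])
    else:
        T=np.eye(4);T[:3,:3]=Rq(s["orientation"]).as_matrix();T[:3,3]=s["tool_pos"]
        E=np.linalg.inv(T@np.array(c["mount"]))
    f=210/np.tan(np.radians(c["fovy"]/2)); return E,f,c["cx"],c["cy"]
def ray(C,u,v):
    E,f,cx,cy=C; d=E[:3,:3].T@np.array([(u-cx)/f,-(v-cy)/f,-1]); return -E[:3,:3].T@E[:3,3],d
def onz(C,u,v,z):
    o,d=ray(C,u,v); return o+d*(z-o[2])/d[2]
def proj(C,P):
    E,f,cx,cy=C; p=(E[:3,:3]@np.atleast_2d(P).T).T+E[:3,3]; return np.c_[cx+f*p[:,0]/-p[:,2],cy-f*p[:,1]/-p[:,2]]
def tri(obs):
    A=np.zeros((3,3));b=np.zeros(3)
    for C,u,v in obs:
        o,d=ray(C,u,v);d=d/np.linalg.norm(d);M=np.eye(3)-np.outer(d,d);A+=M;b+=M@o
    return np.linalg.solve(A,b)
def shot(n,name):
    s=r.state();c=r.capture(n);C=cam(c,s)
    import pickle;pickle.dump((C,s),open(f"pics/{name}.pkl","wb"));cv2.imwrite(f"pics/{name}.png",c["img"]);return c["img"],C
def load(name):
    import pickle;return pickle.load(open(f"pics/{name}.pkl","rb"))[0]
E
python3 - <<'E'
from h import *
img,C=shot("top","t1"); k=1.42857
P=[onz(C,u/k,v/k,.02) for u,v in((438,270),(466,353),(285,408),(258,325))]
P=np.array(P);print(P,P.mean(0)); 
for i in range(4): print(np.linalg.norm(P[i]-P[i-1]))
d=P[3]-P[0];print("yaw",np.degrees(np.arctan2(-d[0],d[1])))
print("handle",onz(C,353/k,330/k,.155))
print("caps",[onz(C,u/k,v/k,.11)[:2] for u,v in((410,315),(384,322),(320,339),(293,345))])
s=r.state();print(Rq(s["orientation"]).as_matrix())
E
```

```text
[[ 0.649  -0.1393  0.02  ]
 [ 0.4914 -0.1935  0.02  ]
 [ 0.3817  0.1419  0.02  ]
 [ 0.5355  0.2011  0.02  ]] [0.5144 0.0026 0.02  ]
0.35886365319590907
0.1665964666060126
0.35296697240351804
0.1648032937782813
yaw 18.438984565232666
handle [0.5173 0.0096 0.155 ]
caps [array([ 0.5499, -0.0854]), array([ 0.5367, -0.0404]), array([0.5046, 0.0699]), array([0.4931, 0.1164])]
[[-0.9099  0.4149 -0.0005]
 [ 0.4149  0.9099 -0.0009]
 [ 0.0001 -0.0011 -1.    ]]
```

```bash
python3 -m crank '[0,0,-0.02,0,0,7.85,0.09, 0,0,-0.02,0,0,7.85,0.09, 0,0,-0.02,0,0,7.85,0.09, 0,0,-0.02,0,0,7.85,0.09, 0,0,-0.01,0,0,7.85,0.09, 0,0,0,0,0,7.85,0.09]'; python3 -m crank '[-0.045,0.009,0,0,0,0,0.09,-0.045,0.009,0,0,0,0,0.09,-0.045,0.009,0,0,0,0,0.09,-0.045,0.009,0,0,0,0,0.09,-0.045,0.009,0,0,0,0,0.09,-0.045,0.009,0,0,0,0,0.09,-0.045,0.009,0,0,0,0,0.09,-0.045,0.009,0,0,0,0,0.09,-0.045,0.009,0,0,0,0,0.09,-0.045,0.009,0,0,0,0,0.09,-0.045,0.009,0,0,0,0,0.09,0,0,0,0,0,0,0.0]'; python3 -c "
from h import *
shot('wrist','w1')"; python3 -m crank '[-0.045,0,0,0,0,0,0,-0.045,0,0,0,0,0,0,-0.045,0,0,0,0,0,0,0,0,0,0,0,0,0,0,0,0,0,0,0,0]'; python3 -c "
from h import *
shot('wrist','w2')
for n in ('w1','w2'):
    a=cv2.imread(f'pics/{n}.png'); cv2.imwrite(f'pics/{n}b.png',cv2.resize(a,(800,600),interpolation=cv2.INTER_CUBIC))
"
```

```text
time_s: 0.8
tool_pos: [0.239, 0.5239, 0.2973]
orientation: [-0.0, 0.587, 0.809, 0.002]
wrist_force: [0.5, -0.5, 0.2]
gripper_width: 0.0898
gripper_force: 0.0
time_s: 2.0
tool_pos: [0.4912, 0.0799, 0.2947]
orientation: [0.001, 0.588, 0.809, -0.001]
wrist_force: [-0.5, 0.2, -0.6]
gripper_width: 0.085
gripper_force: 0.0
time_s: 2.55
tool_pos: [0.5309, -0.0427, 0.2951]
orientation: [-0.001, 0.585, 0.811, 0.0]
wrist_force: [-0.7, -0.2, 0.2]
gripper_width: 0.0414
gripper_force: 0.0
```

View pics/w1b.png

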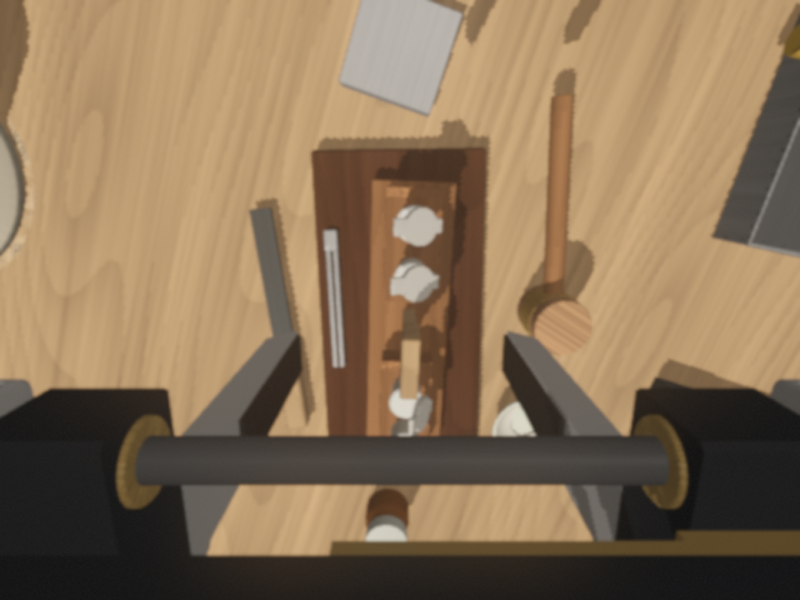

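View pics/w2b.png

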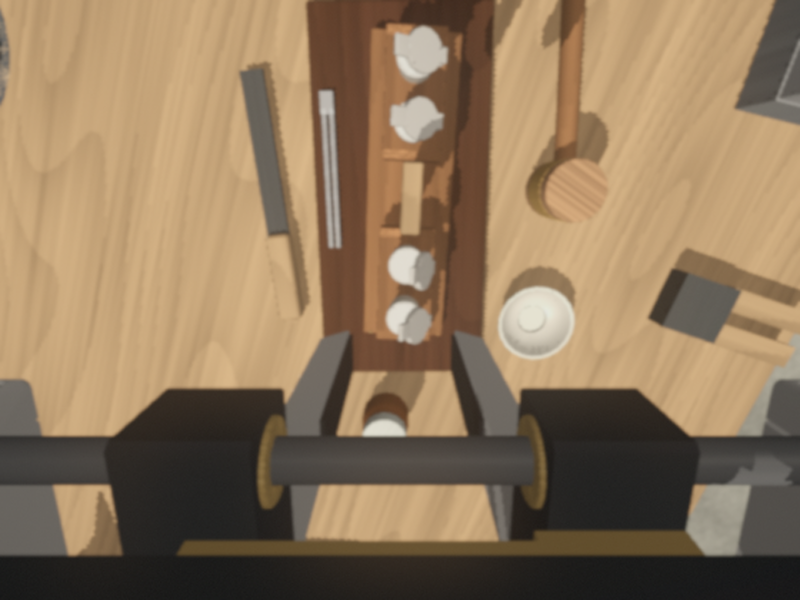

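Both wrist views show the rack with its +y end up. In w2 the handle top spans about (402,162) to (422,235), with caps 3, 2, 1 and 0 running down at y≈52, 118, 268 and 320. In w1 the handle top spans about (402,340) to (418,398). I'll enlarge both for precise corners.

```bash
python3 -c "
from h import *
a=cv2.imread('pics/w2.png')[0:270,200:360]; b=cv2.imread('pics/w1.png')[95:365,210:370] if 0 else cv2.imread('pics/w1.png')[95:310,210:350]
A=cv2.resize(a[:240],None,fx=2.5,fy=2.5,interpolation=cv2.INTER_CUBIC);B=cv2.resize(b,None,fx=2.79,fy=2.79,interpolation=cv2.INTER_CUBIC)[:600]
print(A.shape,B.shape)
cv2.imwrite('pics/z.png',np.hstack([A,B]))"
```

```text
(600, 400, 3) (600, 391, 3)
```

View pics/z.png

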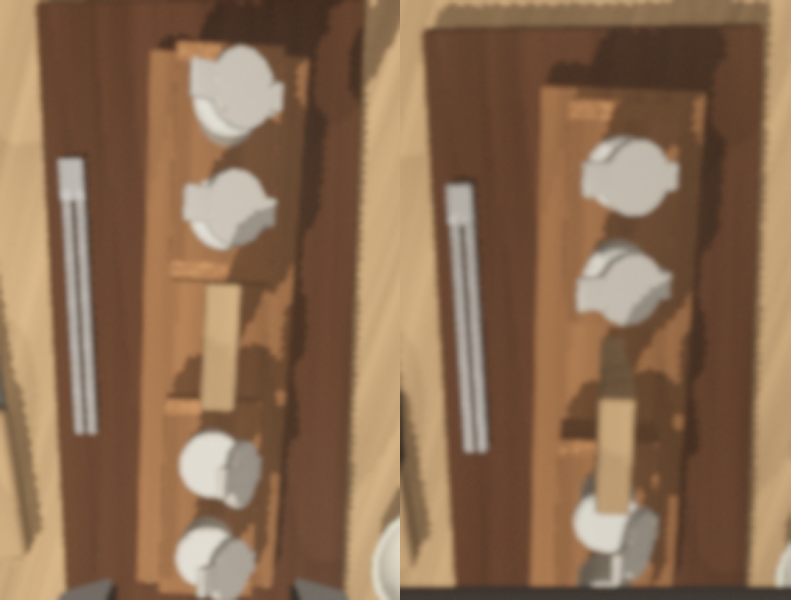

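The enlargement shows the handle top corners at (207,284), (241,285), (235,411) and (201,409) in w2, and (599,398), (636,399), (629,515) and (597,513) in w1. Caps 2 and 3 have their tabs to the left and are partly open. Caps 0 and 1 lean to the right, about upright or beyond.

```bash
cat >> h.py <<'E'
def rackT(x,y,z,yaw):
    a=np.radians(yaw);return lambda P:(np.atleast_2d(P)@np.array([[np.cos(a),np.sin(a),0],[-np.sin(a),np.cos(a),0],[0,0,1]]))+[x,y,z]
E
python3 - <<'E'
from h import *
from scipy.optimize import least_squares
C1,C2=load("w1"),load("w2")
f2=lambda p:(p[0]/2.5+200,p[1]/2.5); f1=lambda p:((p[0]-400)/2.79+210,p[1]/2.79+95)
h2=[f2(p) for p in((207,284),(241,285),(235,411),(201,409))];h1=[f1(p) for p in((599,398),(636,399),(629,515),(597,513))]
H=np.array([tri([(C1,*a),(C2,*b)]) for a,b in zip(h1,h2)]);print(H,H.mean(0))
M=[[-.007,.025,.135],[.007,.025,.135],[.007,-.025,.135],[-.007,-.025,.135]]
def res(p):
    Q=rackT(*p)(M);return np.r_[(proj(C1,Q)-h1).ravel(),(proj(C2,Q)-h2).ravel()]
s=least_squares(res,[.515,.01,.02,18]);print("rack",s.x,np.sqrt(np.mean(s.fun**2)))
# with underside corners: rack far end corners
T=rackT(*s.x)
# riser
P2=[onz(C2,*f2(p),.02) for p in((38,5),(366,5))];P1=[onz(C1,*f1(p),.02) for p in((425,30),(768,25))];print("riser",P1,P2)
d=P1[1]-P1[0];print(np.degrees(np.arctan2(d[1],d[0])))
# overlay of model for cap angles
def ov(C,name,f,x0,y0,w,h,cross=()):
    im=cv2.imread(f"pics/{name}.png")[y0:y0+h,x0:x0+w];im=cv2.resize(im,None,fx=f,fy=f,interpolation=cv2.INTER_CUBIC)
    def dr(Q,c):
        q=(proj(C,T(Q))-[x0-.5,y0-.5])*f;cv2.polylines(im,[np.int32(q)],False,c,1)
    box=lambda z,X,Y:np.array([[-X,-Y,z],[X,-Y,z],[X,Y,z],[-X,Y,z],[-X,-Y,z]])
    dr(box(.135,.007,.025),(0,255,0));dr(box(0,.04,.14),(255,255,0))
    t=np.linspace(0,6.3,40)
    for y in(-.105,-.058,.058,.105):
        dr(np.c_[.014*np.cos(t),y+.014*np.sin(t),0*t+.078],(0,0,255))
        ts=np.radians([0,30,60,90,120]);dr(np.c_[.018-.043*np.cos(ts),0*ts+y,.078+.043*np.sin(ts)],(255,0,0))
        for a in ts: dr([[.018,y,.078],[.018-.043*np.cos(a),y,.078+.043*np.sin(a)]],(255,0,255))
    return im
cv2.imwrite("pics/ov.png",np.hstack([ov(C2,"w2",2.5,200,0,160,240),ov(C1,"w1",2.79,210,95,140,215)]))
E
```

```text
[[ 0.5056  0.0355  0.1528]
 [ 0.5188  0.0395  0.153 ]
 [ 0.5322 -0.0079  0.1527]
 [ 0.5193 -0.0113  0.1524]] [0.519  0.014  0.1527]
rack [ 0.5191  0.0138  0.0167 16.0435] 0.3982488667852782
riser [array([0.3796, 0.145 , 0.02  ]), array([0.5391, 0.1993, 0.02  ])] [array([0.3795, 0.1433, 0.02  ]), array([0.5385, 0.1961, 0.02  ])]
18.830970491153597
```

View pics/ov.png

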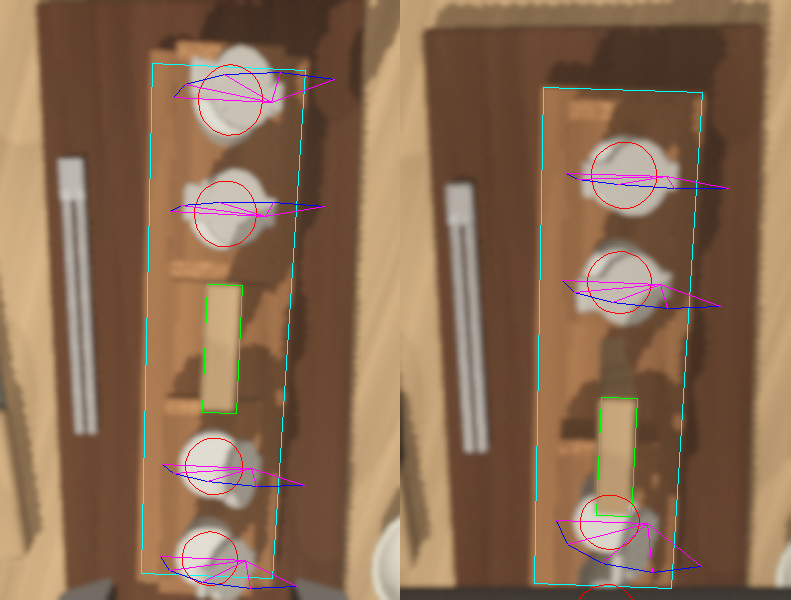

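```bash
cat >> h.py <<'E'
def where(s=None,p=(.5191,.0138,.02,16.04)):
    s=s or r.state();a=np.radians(p[3]);d=np.array(s["tool_pos"])-p[:3];m=Rq(s["orientation"]).as_matrix()
    print("t %.2f rack-frame mm"%s["time_s"],np.round(1e3*np.array([np.cos(a)*d[0]+np.sin(a)*d[1],-np.sin(a)*d[0]+np.cos(a)*d[1],d[2]]),1),"yaw err",round(np.degrees(np.arctan2(m[1,0],m[0,0]))-90-p[3],2),"tilt",np.round(np.degrees(m[:2,2]),2),"F",np.round(s["wrist_force"],1),"w",round(s["gripper_width"],4),"g",round(float(s["gripper_force"]),1))
E
python3 -m crank '[0,0.02,0.03,0,0,2.4,0,0,0.02,0.04,0,0,0,0,0,0.02,0.04,0,0,0,0,0,0,0.02,0,0,0,0,0,0,0.03,0,0,0,0,0,0,0,0,0,0,0,0,0,0,0,0,0,0]'; python3 -c "
from h import *
where()"
```

```text
time_s: 3.3
tool_pos: [0.5883, -0.0244, 0.136]
orientation: [-0.0, 0.601, 0.799, 0.0]
wrist_force: [0.1, 0.2, 0.3]
gripper_width: 0.0006
gripper_force: 0.0
t 3.30 rack-frame mm [ 56.  -55.8 116. ] yaw err 0.06 tilt [-0.02  0.03] F [0.1 0.2 0.3] w 0.0006 g 0.0
```

```bash
python3 -m crank '[-0.002,0,0.013,0,0,0,0,0,-0.01,0,0,0,0,0,0,-0.01,0,0,0,0,0,0,-0.01,0,0,0,0,0,0,-0.01,0,0,0,0,0,0,-0.01,0,0,0,0,0,0,-0.01,0,0,0,0,0,0,-0.004,0.003,0,0,0,0,0,0,0.006,0,0,0,0,0,0,0.004,0,0,0,0,0,0,0,0,0,0,0]'; python3 -c "
from h import *
where()"
```

```text
time_s: 4.4
tool_pos: [0.5275, -0.0455, 0.1085]
orientation: [-0.001, 0.602, 0.799, -0.0]
wrist_force: [0.9, 0.2, 0.1]
gripper_width: 0.0005
gripper_force: 0.0
t 4.40 rack-frame mm [ -8.3 -59.3  88.5] yaw err -0.05 tilt [-0.08  0.03] F [0.9 0.2 0.1] w 0.0005 g 0.0
```

```bash
python3 -m crank '[0,0,0.002,0,0,0,0,0,0,0.002,0,0,0,0,0,0,0,0,0,0,0]'; python3 -m crank '[0,0,0.002,0,0,0,0,0,0,0.001,0,0,0,0,0,0,0,0,0,0,0]';  python3 -c "
from h import *
where()"
```

```text
time_s: 4.7
tool_pos: [0.5278, -0.0455, 0.1051]
orientation: [-0.0, 0.602, 0.799, -0.0]
wrist_force: [-0.7, 0.4, -0.3]
gripper_width: 0.0003
gripper_force: 0.0
time_s: 5.0
tool_pos: [0.5281, -0.0456, 0.1041]
orientation: [0.001, 0.602, 0.799, 0.0]
wrist_force: [-2.1, 0.6, 9.0]
gripper_width: 0.0004
gripper_force: 4.7
t 5.00 rack-frame mm [ -7.8 -59.6  84.1] yaw err -0.04 tilt [ 0.08 -0.01] F [-2.1  0.6  9. ] w 0.0004 g 4.7
```

```bash
python3 -m crank '[0,0,-0.02,0,0,0,0,0,0,-0.029,0,0,0,0,-0.015,0.025,0,0,0,0,0,-0.015,0.025,0,0,0,0,0,-0.016,0.014,0,0,0,0,0,0,0,0.02,0,0,0,0,0,0,0.008,0,0,0,0,0,0,0,0,0,0,0]';  python3 -c "
from h import *
where()"
```

```text
time_s: 5.8
tool_pos: [0.6004, -0.0718, 0.1218]
orientation: [-0.002, 0.602, 0.799, -0.001]
wrist_force: [-0.8, -0.4, -1.0]
gripper_width: 0.0002
gripper_force: 0.0
t 5.80 rack-frame mm [  54.5 -104.7  101.8] yaw err -0.05 tilt [-0.22  0.06] F [-0.8 -0.4 -1. ] w 0.0002 g 0.0
```

```bash
python3 -m crank '[0,-0.01,0,0,0,0,0,0,-0.01,0,0,0,0,0,0,-0.01,0,0,0,0,0,0,-0.01,0,0,0,0,0,0,-0.01,0,0,0,0,0,0,-0.01,0,0,0,0,0,0,-0.002,0.003,0,0,0,0,0,0,0.006,0,0,0,0,0,0,0.004,0,0,0,0,0,0,0,0,0,0,0]'; python3 -c "
from h import *
where()"
```

```text
time_s: 6.8
tool_pos: [0.5421, -0.0891, 0.1094]
orientation: [-0.001, 0.602, 0.799, -0.0]
wrist_force: [0.1, 0.3, 0.6]
gripper_width: 0.0004
gripper_force: 0.0
t 6.80 rack-frame mm [  -6.3 -105.2   89.4] yaw err -0.04 tilt [-0.08  0.03] F [0.1 0.3 0.6] w 0.0004 g 0.0
```

```bash
python3 -m crank '[0,0,0.002,0,0,0,0,0,0,0.002,0,0,0,0,0,0,0.002,0,0,0,0,0,0,0.0015,0,0,0,0,0,0,0,0,0,0,0]';  python3 -c "
from h import *
where()"
```

```text
time_s: 7.3
tool_pos: [0.5424, -0.0893, 0.1041]
orientation: [0.0, 0.602, 0.799, 0.0]
wrist_force: [-1.7, 0.6, 8.2]
gripper_width: 0.0005
gripper_force: 3.8
t 7.30 rack-frame mm [  -6.1 -105.5   84.1] yaw err -0.04 tilt [ 0.04 -0.01] F [-1.7  0.6  8.2] w 0.0005 g 3.8
```

```bash
python3 -m crank '[0,0,-0.02,0,0,0,0,0,0,-0.045,0,0,0,0,0,0.035,0,0,0,0,0,0.02,0.03,0,0,0,0,0,0.04,0,0,0,0,0,0,0.045,0,0,0,0,0,0,0.04,0,0,0,0,0,0,0.018,0,0.02,0,0,0,0,0,0,0.02,0,0,0,0,0,0,0.003,0,0,0,0,0,0,0,0,0,0,0]';  python3 -c "
from h import *
where()"
```

```text
time_s: 8.4
tool_pos: [0.5597, 0.0853, 0.1245]
orientation: [-0.0, 0.602, 0.799, -0.0]
wrist_force: [0.7, -0.1, -0.4]
gripper_width: 0.0006
gripper_force: 0.0
t 8.40 rack-frame mm [ 58.8  57.5 104.5] yaw err -0.04 tilt [-0.06 -0.  ] F [ 0.7 -0.1 -0.4] w 0.0006 g 0.0
```

```bash
python3 -m crank '[0,-0.011,0.002,0,0,0,0,0,-0.01,0,0,0,0,0,0,-0.01,0,0,0,0,0,0,-0.01,0,0,0,0,0,0,-0.01,0,0,0,0,0,0,-0.01,0,0,0,0,0,0,-0.004,0.004,0,0,0,0,0,0,0.006,0,0,0,0,0,0,0.003,0,0,0,0,0,0,0.002,0,0,0,0,0,0,0,0,0,0,0]'; python3 -c "
from h import *
where()"
```

```text
time_s: 9.5
tool_pos: [0.4976, 0.0675, 0.1074]
orientation: [-0.0, 0.602, 0.799, -0.0]
wrist_force: [0.2, 0.6, 0.4]
gripper_width: 0.0007
gripper_force: 0.0
t 9.50 rack-frame mm [-5.8 57.6 87.4] yaw err -0.05 tilt [-0.03  0.01] F [0.2 0.6 0.4] w 0.0007 g 0.0
```

```bash
python3 -m crank '[0,0,0.002,0,0,0,0,0,0,0.002,0,0,0,0,0,0,0.0015,0,0,0,0,0,0,0,0,0,0,0]';  python3 -c "
from h import *
where()"; python3 -m crank '[0,0,-0.02,0,0,0,0,0,0,-0.025,0,0,0,0,0.015,0.025,0,0,0,0,0,0.016,0.025,0,0,0,0,0,0.016,0.014,0,0,0,0,0,0,0,0.02,0,0,0,0,0,0,0.003,0,0,0,0,0,0,0,0,0,0,0]';  python3 -c "
from h import *
where()"
```

```text
time_s: 9.9
tool_pos: [0.4977, 0.0674, 0.104]
orientation: [0.0, 0.602, 0.799, 0.0]
wrist_force: [-3.4, 0.1, 10.5]
gripper_width: 0.0008
gripper_force: 5.4
t 9.90 rack-frame mm [-5.8 57.5 84. ] yaw err -0.04 tilt [ 0.06 -0.  ] F [-3.4  0.1 10.5] w 0.0008 g 5.4
time_s: 10.7
tool_pos: [0.5452, 0.1301, 0.1237]
orientation: [-0.001, 0.602, 0.799, -0.001]
wrist_force: [-0.9, -0.2, 0.5]
gripper_width: 0.0005
gripper_force: 0.0
t 10.70 rack-frame mm [ 57.2 104.5 103.7] yaw err -0.05 tilt [-0.13 -0.02] F [-0.9 -0.2  0.5] w 0.0005 g 0.0
```

```bash
python3 -m crank '[0,-0.01,0.002,0,0,0,0,0,-0.01,0,0,0,0,0,0,-0.01,0,0,0,0,0,0,-0.01,0,0,0,0,0,0,-0.01,0,0,0,0,0,0,-0.01,0,0,0,0,0,0,-0.003,0.004,0,0,0,0,0,0,0.006,0,0,0,0,0,0,0.003,0,0,0,0,0,0,0.002,0,0,0,0,0,0,0,0,0,0,0]'; python3 -c "
from h import *
where()";python3 -m crank '[0,0,0.002,0,0,0,0,0,0,0.002,0,0,0,0,0,0,0.001,0,0,0,0,0,0,0,0,0,0,0]';  python3 -c "
from h import *
where()"
```

```text
time_s: 11.8
tool_pos: [0.4856, 0.1129, 0.1069]
orientation: [-0.0, 0.602, 0.799, -0.0]
wrist_force: [0.1, -0.0, 0.1]
gripper_width: 0.0007
gripper_force: 0.0
t 11.80 rack-frame mm [ -4.8 104.5  86.9] yaw err -0.05 tilt [-0.04  0.  ] F [ 0.1 -0.   0.1] w 0.0007 g 0.0
time_s: 12.2
tool_pos: [0.4857, 0.1129, 0.104]
orientation: [0.0, 0.602, 0.799, 0.0]
wrist_force: [-3.0, -0.1, 10.5]
gripper_width: 0.0003
gripper_force: 5.4
t 12.20 rack-frame mm [ -4.7 104.5  84. ] yaw err -0.04 tilt [0.06 0.  ] F [-3.  -0.1 10.5] w 0.0003 g 5.4
```

```bash
python3 -m crank '[0,0,-0.03,0,0,0,0,0,0,-0.045,0,0,0,0,0,0,-0.045,0,0,0,0,-0.02,0.001,-0.04,0,0,0,0.08,-0.045,0.002,-0.02,0,0,0,0.08,-0.045,0.002,0,0,0,0,0.08,-0.045,0,0,0,0,0,0.08,-0.015,0,0,0,0,0,0.08,0,0,0,0,0,0,0.08,0,0,0,0,0,0,0.08]';  python3 -c "
from h import *
where(); im,C=shot('wrist','w3'); where()
cv2.imwrite('pics/w3b.png',cv2.resize(im[0:250,180:380],None,fx=2.4,fy=2.4,interpolation=cv2.INTER_CUBIC))"
```

```text
time_s: 13.2
tool_pos: [0.5366, -0.0482, 0.2821]
orientation: [-0.001, 0.602, 0.799, 0.0]
wrist_force: [0.1, -0.3, -0.4]
gripper_width: 0.0532
gripper_force: 0.0
t 13.20 rack-frame mm [ -0.3 -64.4 262.1] yaw err -0.06 tilt [-0.05  0.09] F [ 0.1 -0.3 -0.4] w 0.0532 g 0.0
t 13.25 rack-frame mm [ -0.3 -63.9 262.3] yaw err 0.0 tilt [-0.04  0.08] F [-0.3  0.6  0.1] w 0.0574 g 0.0
```

View pics/w3b.png

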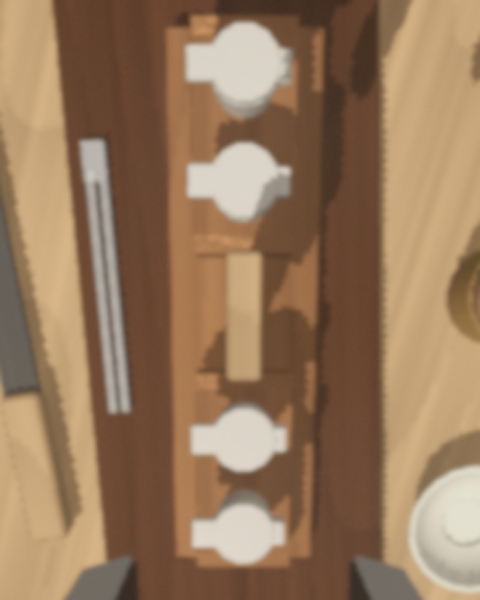

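All four caps lie flat with their tabs to the left. The tab ends are at (185,62), (187,180), (191,440) and (191,535), and the handle is at (228,253) to (261,381). I'll refit the rack pose before grasping.

Run:
```python
from h import *
from scipy.optimize import least_squares
C=load("w3")
h=np.array([(228,253),(264,253),(261,381),(226,380),(185,62),(187,180),(191,440),(191,534)])/2.4+[180,0]
M=np.array([[-7,25,135],[7,25,135],[7,-25,135],[-7,-25,135],[-25,105,82],[-25,58,82],[-25,-58,82],[-25,-105,82]])/1e3
f=lambda p:(proj(C,rackT(p[0],p[1],.02,p[2])(M))-h).ravel()
s=least_squares(f,[.519,.014,16]);print(s.x,s.fun.reshape(-1,2))
where(p=(s.x[0],s.x[1],.02,s.x[2]))
```

```text
[ 0.5187  0.0138 15.7094] [[-0.7911 -0.7702]
 [-0.6644 -0.6907]
 [-0.0134  0.3105]
 [ 0.0451  0.6508]
 [ 0.729   0.6042]
 [ 0.4542  0.3998]
 [ 0.0163 -0.2051]
 [ 0.4618 -0.3164]]
t 13.25 rack-frame mm [  0.5 -64.  262.3] yaw err 0.34 tilt [-0.04  0.08] F [-0.3  0.6  0.1] w 0.0574 g 0.0
```

```bash
python3 -m crank '[0.034,0,0,0,0,0.3,0.08,0.03,0,0,0,0,0,0.08,0,0,0.04,0,0,0,0.08,0,0,0.045,0,0,0,0.08,0,0,0.04,0,0,0,0.08,0,0,0.02,0,0,0,0.08,0,0,0.01,0,0,0,0.08,0,0,0,0,0,0,0.08]';  python3 -c "
from h import *
where(p=(.5187,.0138,.02,15.71))"
```

```text
time_s: 14.05
tool_pos: [0.5185, 0.0138, 0.1267]
orientation: [-0.001, 0.603, 0.798, -0.0]
wrist_force: [-0.2, -0.2, -0.4]
gripper_width: 0.0802
gripper_force: 0.0
t 14.05 rack-frame mm [ -0.2   0.  106.7] yaw err 0.08 tilt [-0.12  0.04] F [-0.2 -0.2 -0.4] w 0.0802 g 0.0
```

```bash
python3 -m crank '[0,0,0.006,0,0,0,0.05,0,0,0,0,0,0,0.03,0,0,0,0,0,0,0.02,0,0,0,0,0,0,0.01,0,0,0,0,0,0,0.01,0,0,0,0,0,0,0.0,0,0,0,0,0,0,0,0,0,0,0,0,0,0,0,0,0,0,0,0,0]' 15;  python3 -c "
from h import *
where(p=(.5187,.0138,.02,15.71))"
```

```text
time_s: 14.95
tool_pos: [0.5195, 0.0123, 0.1214]
orientation: [-0.0, 0.604, 0.797, -0.0]
wrist_force: [-0.2, 0.3, 3.4]
gripper_width: 0.0139
gripper_force: 15.0
t 14.95 rack-frame mm [  0.3  -1.6 101.4] yaw err -0.02 tilt [-0.01  0.  ] F [-0.2  0.3  3.4] w 0.0139 g 15.0
```

```bash
python3 -m crank '[0,0,0,0,0,0,0,0,0,0,0,0,0,0,0,0,-0.002,0,0,0,0,0,0,-0.004,0,0,0,0,0,0,-0.005,0,0,0,0,0,0,0,0,0,0,0,0,0,0,0,0,0,0]' 50;  python3 -c "
from h import *
where(p=(.5187,.0138,.02,15.71));print(r.state()['moment'])"
```

```text
time_s: 15.65
tool_pos: [0.5196, 0.0124, 0.1324]
orientation: [-0.0, 0.604, 0.797, 0.0]
wrist_force: [0.5, -1.0, -7.2]
gripper_width: 0.0138
gripper_force: 50.0
t 15.65 rack-frame mm [  0.5  -1.6 112.4] yaw err -0.02 tilt [0.   0.01] F [ 0.5 -1.  -7.2] w 0.0138 g 50.0
[0.0132 0.0314 0.0165]
```

```bash
python3 -m crank '[0,0,-0.005,0,0,0,0,0,0,-0.01,0,0,0,0,0,0,-0.013,0,0,0,0,0,0,-0.015,0,0,0,0,0,0,-0.015,0,0,0,0,0,0,-0.015,0,0,0,0,0,0,-0.015,0,0,0,0,0,0,-0.013,0,0,0,0,0,0,-0.01,0,0,0,0,0,0,-0.006,0,0,0,0,0,0,-0.003,0,0,0,0,0,0,0,0,0,0,0]'; python3 -m crank '[0,0,0,0,0,0,0,0,0,0,0,0,0,0,0,0,0,0,0,0,0,0,0,0,0,0,0,0,0,0,0,0,0,0,0]'; python3 -c "
from h import *
where(p=(.5187,.0138,.02,15.71));print(r.state()['moment'])
w,_=shot('wrist','w4');s,_=shot('scene','s4')
cv2.imwrite('pics/end.png',np.hstack([cv2.resize(w,(400,300)),cv2.resize(s[130:280,210:360],(400,400))[:300]]))"
```

```text
time_s: 16.85
tool_pos: [0.5196, 0.0124, 0.2526]
orientation: [0.0, 0.604, 0.797, 0.0]
wrist_force: [-0.1, 0.7, -7.2]
gripper_width: 0.0141
gripper_force: 50.0
time_s: 17.35
tool_pos: [0.5196, 0.0124, 0.2523]
orientation: [-0.0, 0.604, 0.797, -0.0]
wrist_force: [-0.8, 0.3, -6.9]
gripper_width: 0.0135
gripper_force: 50.0
t 17.35 rack-frame mm [  0.4  -1.6 232.3] yaw err -0.02 tilt [-0.01  0.  ] F [-0.8  0.3 -6.9] w 0.0135 g 50.0
[-0.0714  0.0731  0.0235]
```

View pics/end.png

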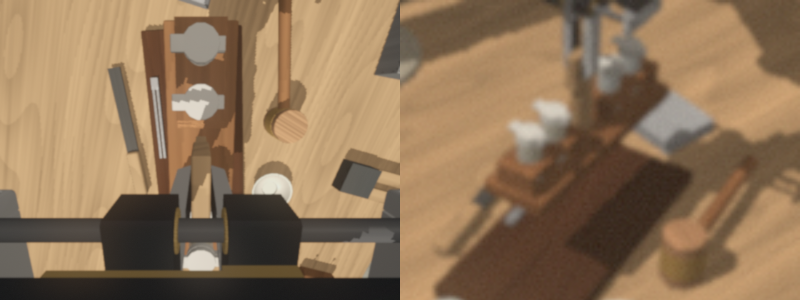

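The rack is held level above its riser, the visible caps are shut, and the tweezers, file, mallet and dish have not moved. I'm handing in now.

```bash
python3 -c "
from plant import r
print(r.finish_job())"
```

```text
the job is handed in; nothing more can be done
None
```

I pressed all four caps shut (confirmed in a picture before the lift), then lifted the rack about 13 cm off its riser and handed the job in at about 17 s, with the rack held level and still in the gripper.

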